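# Turn over the wide leaf of a menu planner

## Task

The menu planner on the worktop has two stiff-hinged leaves, both lying to the right of its spine. With a fingertip, without pinching anything, push the wide leaf up by its bent-up tab and over the spine until it lies fully flat on the left side, laying it down gently and not flinging it, and then take your hand away. Leave the narrow leaf lying where it is, do not lift, tip or shove the stand along, and do not disturb the jar, the tin and the mug around it.

Things in the scene. Friction and masses are not known exactly. Their poses are not given: they have to be found in the camera images.
- planner: Loose wooden stand, 1.2 kg, 180 mm along its x (spine direction, away from the robot), 220 mm along y, wood top 26 mm up. Origin: centre of its underside, on the worktop; z up, +y the left side. A 6 mm steel spine lies along x at y = 0, 34 mm up. Two white leaves hinge on it: the wide one nearer the robot (middle x = -27 mm), the narrow one beyond (x = +58 mm). Rests below them end 32 mm up.
- wide_leaf (a joint): Angle of the wide leaf about the spine: 0 = flat on the right (-y) side, 1.57 = upright, 3.14 = flat on the left (+y) side. Starts between 0 and 0.25. Stiff friction hinge: the leaf stays at any angle it is left at and does not fall by itself; 1 to 2 N at its free edge, square to the leaf, turns it.
- wide_leaf_hinge (a point): On the spine axis, at the middle of the wide leaf's width; turns with the leaf. x along the spine as the stand's x, -y along the leaf from spine to free edge, z the normal of the face that is up at the start. Leaf: 106 mm along the spine, 4 mm thick, centred on the axis, from 6 to 118 mm out; a card stands 1.5 mm proud on the face up at the start, 1 mm on the other.
- wide_leaf_tab (a point): Middle of the wide leaf's index tab, turns with the leaf: 125 mm out from the spine axis, 10 mm off the leaf's midplane on the side that is up at the start. Tab: 70 mm wide along the spine, 4 mm thick, bent up 50 degrees; starts 117 mm out, ends 133 mm out and 20 mm above the leaf. It overhangs the stand's side (110 mm out), so a fingertip lowered outside it can get under it.
- narrow_leaf (a joint): Angle of the narrow leaf (42 mm wide, else like the wide one, tab 30 mm wide), counted in the same way; it starts between 0 and 0.12 and is to stay on the right.
- spice_jar: Small upright spice jar with a red cap, 45x45x106 mm, loose, behind the planner. Origin: centre of its underside.
- short_tin: Short round tin, 76x75x58 mm, loose, behind the planner. Origin: centre of its underside.
- mug: Mug with dots, 92x127x93 mm, loose, upright, to the left of the planner. Origin: centre of its underside.

How it is judged:
On the way:
1. the wide leaf is pushed up until it stands about upright (value of joint wide_leaf above 1.4 rad).
At the end, for the whole second after the job is handed in: The wide leaf lies still and flat on the left (above 3.06 rad), the narrow one on the right (below 0.25 rad); the stand is level on the worktop (6 mm, 0.04 rad), at rest, within 25 mm of where it was; jar, tin and mug within 25 mm of theirs (value of joint wide_leaf above 3.06 rad and velocity of joint wide_leaf below 0.05 rad/s and value of joint narrow_leaf below 0.25 rad and height (world z) of planner below 0.006 m and angle between planner's own z axis and vertical below 0.04 rad and distance of each of planner, spice_jar, short_tin, mug from where it was at the start of the episode below 0.025 m and linear speed of planner below 0.01 m/s); the robot touches nothing.
It fails at once if the narrow leaf is turned up (value of joint narrow_leaf above 0.35 rad).
It fails at once if the stand is lifted, tipped or shoved along by more than 25 mm (height (world z) of planner above 0.012 m or angle between planner's own z axis and vertical above 0.1 rad or distance of planner from where it was at the start of the episode above 0.025 m).
It fails at once if the wide leaf is pinched: both its faces pressed at once (contact force between the fingers and wide_leaf_c0 above 1 N and contact force between the fingers and wide_leaf_c6 above 1 N).
It fails at once if the wide leaf is flung or slammed (faster than 4 rad/s) or the planner pressed with more than 40 N (velocity of joint wide_leaf above 4 rad/s or contact force between the arm and planner above 40 N).
It fails at once if the jar, the tin or the mug is moved by more than 25 mm or tipped (distance of any of spice_jar, short_tin, mug from where it was at the start of the episode above 0.025 m or angle between any of spice_jar, short_tin, mug's own z axis and vertical above 0.3 rad).
It also fails if it takes over 35 s, if anything falls off the work surface, if the arm or the gripper's body presses on something with over 40 N, if the wrist force passes 120 N, or if a joint passes its speed limit or range.

## Robot

A 7-joint arm with a two-finger parallel gripper is mounted at the origin on a cart in front of the work surface, level with it; the furniture and walls round the work are solid. World frame = base frame: x ahead of the robot, y to its left, z up, the work surface at z = 0. Lengths are in m, angles in rad, forces in N, time in s.
With the tool pointing down it reaches from about 0.425 to 0.925 m from the base axis. Payload 6.8 kg.
Tool frame: the origin (TCP) lies on the centre line of the jaws, within the pads' length; the fingertips stand bot.finger_overhang ahead of it and the grasp point (between the pads) lies 3 mm ahead of it (bot.finger_overhang is the distance from the TCP to the fingertips, in m); z points along the fingers, y is the direction in which the jaws open and shut (so a half turn about z gives the same grasp; the last joint's range is limited). The gripper opens to 85 mm and grips with 20 to 120 N. Pads are 22 mm wide; open, the fingers measure 114 mm over their backs; the gripper's body (76 mm by 85 mm) begins 54 mm behind the grasp point. The pads swing forward as they close: fully open they stand 13 mm farther back than shut.
Start: joints at [-1.327, 0.477, 0.022, 1.555, -0.011, 1.109, -0.083], TCP at [0.233, 0.634, 0.233] pointing down, gripper open.
Joint ranges: [-2.96, 2.96], [-0.34, 2.1], [-1.41, 1.46], [0.24, 2.44], [-1.37, 4.51], [0.17, 1.92], [-2.96, 2.96]. Speed limits (rad/s): [2.39, 2.39, 3.14, 3.14, 3.14, 3.14, 3.14].

## Interface

Orientations are given as a unit quaternion [w, x, y, z].
In Python, from station import bot gives the robot as it stands.
- The arm moves only by the tool drive_tool, never from a script. Its argument "increments" is text: rows parted by semicolons, each of 4 numbers parted by spaces: the shift along the world's x, y, z in m, then the turn about the world's z in rad. In form: tx ty tz spin; .... A call has 1 to 12 rows; each row shifts and turns the commanded pose from where the row before left it; what a row does not reach is not made up. A row lasts 1/12 s, in which the tool goes at most 41.7 mm and 7.16 degrees, less where a joint would pass 70% of its speed; a pose out of reach is approached as far as the arm can. A call is refused whole if a number of a shift passes 0.0417 or a number of a turn 0.125, either way. A call with a gripper value outside its range is refused whole. "grip" is the opening, from 0 (shut) to 1 (fully open), set as the call begins (left out, the last holds). The fingers move at their own pace and stop on an object; "squeeze" is the grip in N (left out, the last holds). Time passes only in rows, so rows that do not move let the fingers close. It gives the time, the measured TCP pose, the force and the opening at its end, in the units of the state.
- bot.get_obs(): the state, without advancing time (a new reading comes with each control period).
- bot.read_camera(name): name is "side" or "top" or "wrist"; returns the picture (384x512x3 uint8, red, green, blue); there is no depth.
- bot.calibration(name): a dict with "fx", "fy", "cx", "cy" (pixels), "camera_from_world" (4x4, takes a point from world to camera coordinates). Camera axes: x right, y down, z forward; pixel columns grow to the right and rows downward; lengths in m; the calibration is good to about 2 mm. The wrist camera is an equidistant fisheye: a pixel r from the principal point sees the ray r / f radians off the axis. A picture is of the moment at which its call begins: read the wrist's pose just before it. calibration takes no time and is no camera call; for the wrist camera it gives the pose at the moment of the call.
- bot.hand_in(): hands the job in, once; it reports no verdict.
The state is a dict: "t": time; "q": joint angles; "joint_vel": joint speeds; "joint_torque": joint torques, N m; "eef_pos": TCP position; "tool_rot": TCP orientation; "contact_force": force on the tool from outside, world axes, zero at the start; "torque": the same for the moment, N m; "gripper_width": opening from 0.0 (shut) to 1.0 (fully open).
Only numpy, scipy, OpenCV 4.12 (cv2) and the standard library are available. Lean on these libraries where they do the work, as an engineer would, in place of code of your own. Each camera call takes 0.05 s, during which the arm holds its last target.

## Working session

There is one attempt and no reset: what is moved stays moved. The work goes in short steps, Python scripts to look and compute and a tool call to move; the robot and the scene stay as the last step left them, time stands still between calls to the robot, and variables do not carry over. Pictures are saved under pics/ and viewed, and the job is handed in when it is done.

Besides the shell and the picture viewer there is one more tool, called as a command line: name --argument value ..., lists and objects as JSON in quotes. drive_tool: Moves the arm, as the interface text tells. Its arguments: {"type":"object","properties":{"increments":{"type":"string"},"grip":{"type":"number"},"squeeze":{"type":"number"}},"required":["increments"]}

```bash
mkdir -p pics; ls; python3 - <<'E'
from station import bot
import cv2
o=bot.get_obs(); print(o, bot.finger_overhang)
for n in("side","top","wrist"):
    im=bot.read_camera(n); cv2.imwrite(f"pics/a_{n}.png",im[:,:,::-1])
    c=bot.calibration(n); print(n,c)
E
```

```text
pics
{'t': 0.0, 'q': array([-1.32708555,  0.47775782,  0.0223465 ,  1.55651589, -0.0115211 ,
        1.10926274, -0.08310463]), 'joint_vel': array([ 0.00031509, -0.00088726,  0.0013744 , -0.00234517,  0.0016194 ,
        0.00135883, -0.0004455 ]), 'joint_torque': array([ 8.00603743e-05, -5.96431446e+01,  1.60795480e+00, -2.81200737e+01,
        1.24143870e-02,  9.22142935e-03,  1.33849625e-05]), 'eef_pos': array([0.23240751, 0.63307831, 0.23192697]), 'tool_rot': array([-1.00185073e-04,  1.74999118e-01,  9.84568172e-01, -9.02335660e-04]), 'contact_force': array([-0.65225881,  0.62614484, -0.48277913]), 'torque': array([0.00550026, 0.02629238, 0.03332462]), 'gripper_width': 1.0002966033739613} 0.022
side {'fx': 365.1100994398105, 'fy': 365.1100994398105, 'cx': 251.06966705983456, 'cy': 185.75877293390892, 'camera_from_world': array([[ 0.75774283, -0.65246988, -0.01043322, -0.20377018],
       [-0.53093035, -0.6071403 , -0.59117985,  0.50124677],
       [ 0.37939262,  0.45350161, -0.80647227,  0.54641763],
       [ 0.        ,  0.        ,  0.        ,  1.        ]])}
top {'fx': 445.20974651068644, 'fy': 445.20974651068644, 'cx': 259.0646503180266, 'cy': 191.23033505874653, 'camera_from_world': array([[ 0.02119479, -0.99971178, -0.0112751 ,  0.27671416],
       [-0.97986746, -0.01853208, -0.19878713,  0.56342682],
       [ 0.19852089,  0.01526135, -0.97997783,  1.00423927],
       [ 0.        ,  0.        ,  0.        ,  1.        ]])}
wrist {'fx': 297.3186396354542, 'fy': 297.3186396354542, 'cx': 258.7107022788969, 'cy': 190.71479318283573, 'camera_from_world': array([[ 0.34515982,  0.9385403 , -0.00261056, -0.67473024],
       [ 0.90673715, -0.33274325,  0.25905533, -0.03471331],
       [ 0.24226522, -0.09178259, -0.96585895,  0.38066701],
       [ 0.        ,  0.        ,  0.        ,  1.        ]])}
```

View pics/a_side.png

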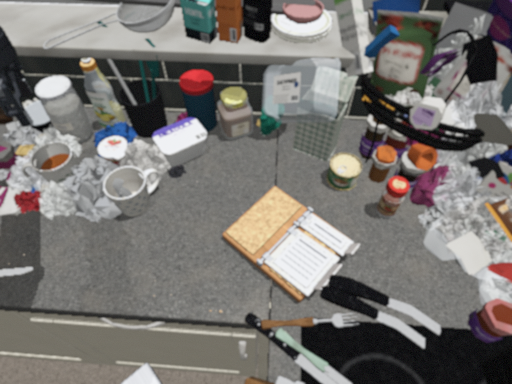

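View pics/a_top.png

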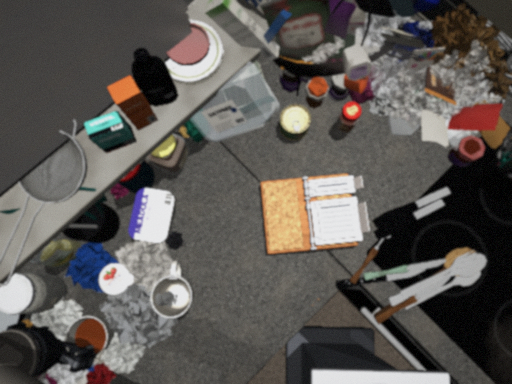

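View pics/a_wrist.png

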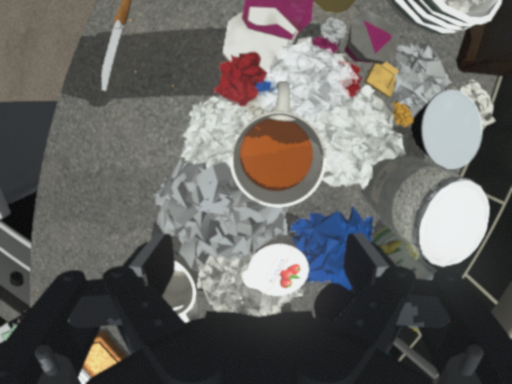

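The top view shows the planner at about u 261–370, v 175–253, with the cork left half and both leaves to the right. The jar is at (350,113), the tin at (295,121) and the mug at (171,297). I'll zoom in next.

```bash
cat > h.py <<'E'
import numpy as np
def ray(c,u,v):
    T=c['camera_from_world'];R=T[:3,:3];t=T[:3,3]
    d=R.T@np.array([(u-c['cx'])/c['fx'],(v-c['cy'])/c['fy'],1]);o=-R.T@t
    return o,d/np.linalg.norm(d)
def onz(c,u,v,z):
    o,d=ray(c,u,v);return o+d*(z-o[2])/d[2]
def tri(c1,p1,c2,p2):
    o1,d1=ray(c1,*p1);o2,d2=ray(c2,*p2)
    s=np.linalg.lstsq(np.c_[d1,-d2],o2-o1,rcond=None)[0]
    a=o1+d1*s[0];b=o2+d2*s[1];return (a+b)/2,np.linalg.norm(a-b)
def proj(c,p):
    T=c['camera_from_world'];q=T[:3,:3]@np.asarray(p)+T[:3,3]
    return np.array([c['cx']+c['fx']*q[0]/q[2],c['cy']+c['fy']*q[1]/q[2]])
E
python3 - <<'E'
import cv2
a=cv2.imread('pics/a_top.png')[165:265,250:380];cv2.imwrite('pics/b_top.png',cv2.resize(a,None,fx=6,fy=6,interpolation=cv2.INTER_CUBIC))
a=cv2.imread('pics/a_side.png')[180:305,215:365];cv2.imwrite('pics/b_side.png',cv2.resize(a,None,fx=4.8,fy=4.8,interpolation=cv2.INTER_CUBIC))
E
```

```text
(no output)
```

View pics/b_top.png

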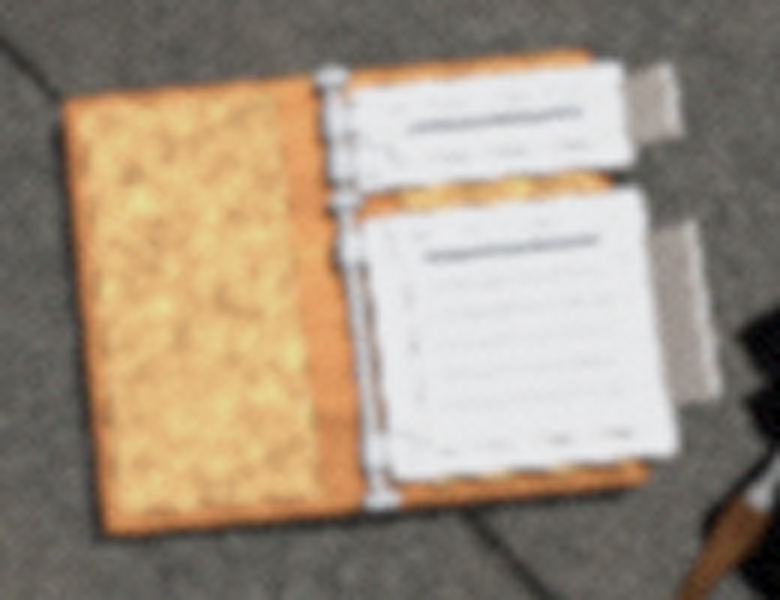

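View pics/b_side.png

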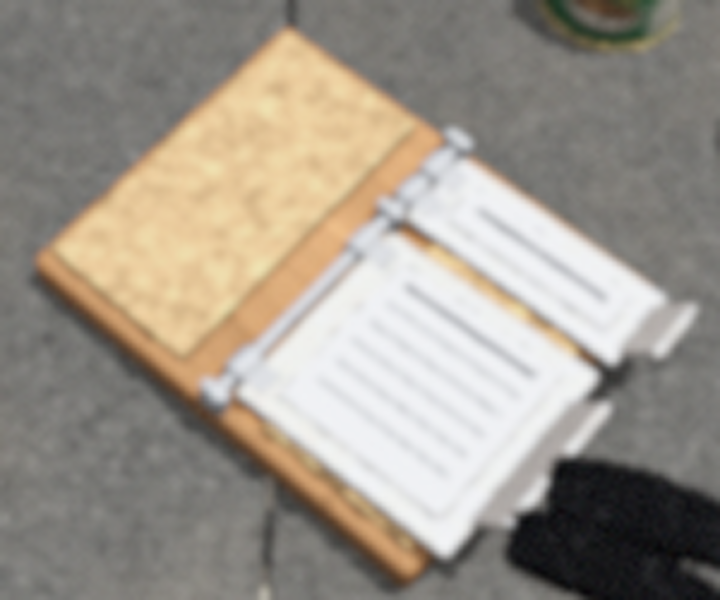

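```bash
python3 - <<'E'
from station import bot
from h import *
ct=bot.calibration('top');cs=bot.calibration('side')
T=lambda x,y:((x+.5)/6-.5+250,(y+.5)/6-.5+165)
S=lambda x,y:((x+.5)/4.8-.5+215,(y+.5)/4.8-.5+180)
print('cams',-ct['camera_from_world'][:3,:3].T@ct['camera_from_world'][:3,3],-cs['camera_from_world'][:3,:3].T@cs['camera_from_world'][:3,3])
P={}
for n,a,b in [('FL',(65,100),(290,27)),('NL',(104,522),(40,250)),('NR',(648,470),(412,577)),
  ('spF',(330,73),(458,132)),('spN',(380,497),(213,392)),
  ('wlFR',(640,187),(600,372)),('wlNR',(680,455),(440,555)),
  ('tabF',(693,220),(606,403)),('tabN',(720,398),(505,524)),('tabNin',(680,402),(480,515)),
  ('nlFR',(620,62),(663,298)),('nlNR',(634,165),(610,362)),('ntabF',(672,64),(692,306)),('ntabN',(683,135),(660,352))]:
    p,e=tri(ct,T(*a),cs,S(*b)); P[n]=p; print(n,p.round(4),'err',round(e,4))
for a,b in [('NL','FL'),('spN','spF'),('wlNR','wlFR'),('tabN','tabF')]:
    d=P[b]-P[a];print(a,b,np.linalg.norm(d[:2]).round(4),'yaw',np.arctan2(d[1],d[0]).round(3))
for n,(u,v),z in [('jar',(350,113),.106),('tin',(295,121),.058),('mug',(171,297),.093)]: print(n,onz(ct,u,v,z).round(3))
E
```

```text
cams [0.34685624 0.27174983 1.0992542 ] [ 0.2132257  -0.07642806  0.73487168]
FL [0.5899 0.2853 0.0269] err 0.0015
NL [0.4171 0.2665 0.0288] err 0.0001
NR [0.4417 0.0493 0.021 ] err 0.0026
spF [0.5977 0.1787 0.0469] err 0.0005
spN [0.4279 0.1583 0.0393] err 0.0011
wlFR [0.5533 0.0548 0.0495] err 0.001
wlNR [0.4455 0.0429 0.0527] err 0.0012
tabF [0.5355 0.0395 0.0704] err 0.0014
tabN [0.466  0.0315 0.0735] err 0.0006
tabNin [0.4663 0.0432 0.0587] err 0.0005
nlFR [0.6054 0.0609 0.0423] err 0.001
nlNR [0.5631 0.056  0.0438] err 0.0005
ntabF [0.5987 0.0455 0.0661] err 0.002
ntabN [0.5709 0.0411 0.0662] err 0.0003
NL FL 0.1738 yaw 0.108
spN spF 0.171 yaw 0.12
wlNR wlFR 0.1084 yaw 0.11
tabN tabF 0.07 yaw 0.115
jar [0.74  0.077 0.106]
tin [0.736 0.203 0.058]
mug [0.309 0.477 0.093]
```

The planner centre is at about (0.515, 0.167) with yaw about 0.113, and the wide leaf stands at about 0.12 rad. I'll shut the fingers and travel high to a point just outside the tab.

drive_tool --increments "0.016 -0.026 0 -0.046; 0.016 -0.026 0 -0.046; 0.016 -0.026 0 -0.046; 0.016 -0.026 0 -0.046; 0.016 -0.026 0 -0.046; 0.016 -0.026 0 -0.046; 0.016 -0.026 0 -0.046; 0.016 -0.026 0 -0.046; 0.016 -0.026 0 -0.046; 0.016 -0.026 0 -0.046; 0.016 -0.026 0 -0.046; 0.016 -0.026 0 -0.046" --grip 0 --squeeze 20

```text
t: 1.15
eef_pos: [0.425, 0.3202, 0.2328]
tool_rot: [-0.0, 0.438, 0.899, -0.0]
contact_force: [0.7, -1.1, 0.0]
gripper_width: 0.002
```

drive_tool --increments "0.007 -0.026 0 -0.046; 0.007 -0.026 0 -0.046; 0.007 -0.026 0 -0.046; 0.007 -0.026 0 -0.046; 0.007 -0.026 0 -0.046; 0.007 -0.026 0 -0.046; 0.007 -0.026 0 -0.046; 0.007 -0.026 0 -0.046; 0.007 -0.026 0 -0.046; 0.007 -0.026 0 -0.046; 0.007 -0.026 0 -0.046; 0.007 -0.026 0 -0.046"

```text
t: 2.15
eef_pos: [0.5086, 0.0084, 0.2329]
tool_rot: [-0.0, 0.666, 0.746, 0.0]
contact_force: [0.3, -0.1, 0.2]
gripper_width: 0.003
```

drive_tool --increments "0 0 0 0; 0 0 0 0"

```text
t: 2.32
eef_pos: [0.5086, 0.0081, 0.2328]
tool_rot: [0.0, 0.667, 0.745, -0.0]
contact_force: [0.5, 1.1, -0.8]
gripper_width: -0.001
```

```bash
python3 - <<'E'
from station import bot
import cv2
o=bot.get_obs(); print(o['t'],o['eef_pos'],o['tool_rot'],o['contact_force'],o['gripper_width'])
for n in("side","wrist"):
    im=bot.read_camera(n); cv2.imwrite(f"pics/c_{n}.png",im[:,:,::-1])
E
```

```text
2.3167 [0.50855485 0.00807929 0.23280436] [ 4.62585821e-05  6.66515272e-01  7.45491339e-01 -2.30778440e-04] [ 0.46972272  1.06153048 -0.7814956 ] -0.0012571455664399914
```

View pics/c_side.png

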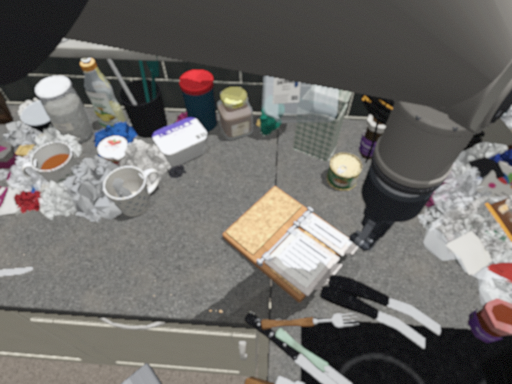

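View pics/c_wrist.png

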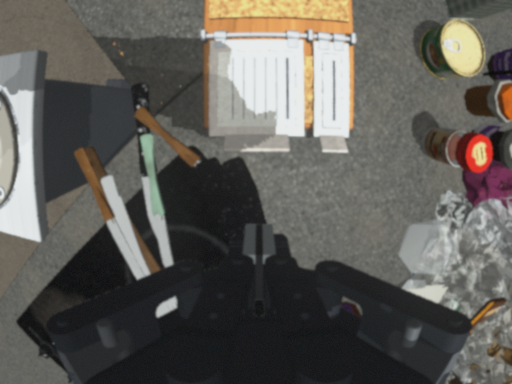

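The side view shows the gripper to the right of the planner. In the wrist view the shut fingertips (258,230) line up with the wide tab's middle (256,143). Next I lower the tool.

drive_tool --increments "0 0 -0.018 0; 0 0 -0.025 0; 0 0 -0.025 0; 0 0 -0.025 0; 0 0 -0.025 0; 0 0 -0.02 0; 0 0 -0.014 0; 0 0 -0.008 0; 0 0 0 0; 0 0 0 0"

```text
t: 3.25
eef_pos: [0.5086, 0.0104, 0.073]
tool_rot: [-0.0, 0.665, 0.747, -0.0]
contact_force: [-0.5, -0.7, 0.4]
gripper_width: -0.001
```

```bash
python3 - <<'E'
from station import bot
import cv2
o=bot.get_obs(); print(o['t'],o['eef_pos'],o['contact_force'])
a=bot.read_camera("side")[150:310,200:410,::-1];cv2.imwrite('pics/d_side.png',cv2.resize(a,None,fx=3.6,fy=3.6,interpolation=cv2.INTER_CUBIC))
a=bot.read_camera("wrist")[:,:,::-1];cv2.imwrite('pics/d_wrist.png',a)
E
```

```text
3.25 [0.50860582 0.01040836 0.07303175] [-0.46909756 -0.71658074  0.39537377]
```

View pics/d_side.png

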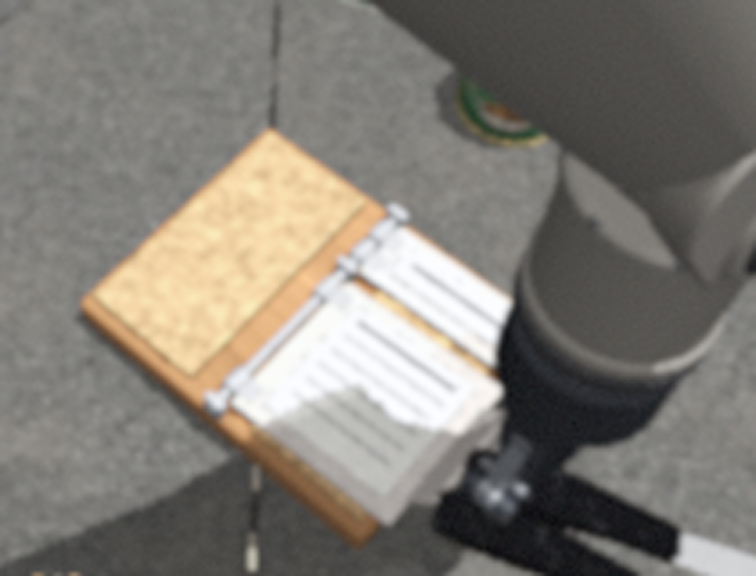

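View pics/d_wrist.png

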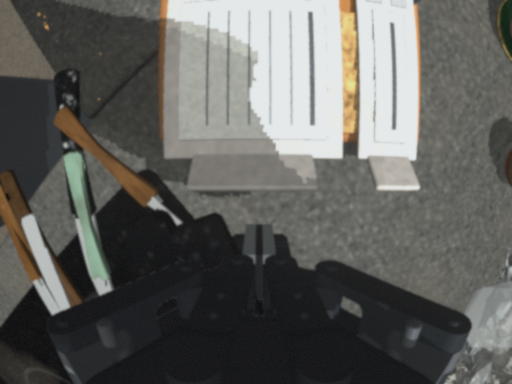

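The tip is at tab height and clear of it. I'll move inward in small steps to make contact.

drive_tool --increments "-0.0005 0.004 0 0; -0.0005 0.004 0 0; -0.0003 0.003 0 0; -0.0003 0.003 0 0; -0.0002 0.002 0 0; 0 0 0 0"

```text
t: 3.85
eef_pos: [0.5068, 0.0264, 0.073]
tool_rot: [-0.0, 0.665, 0.747, 0.0]
contact_force: [-0.4, 0.7, -0.7]
gripper_width: -0.002
```

drive_tool --increments "-0.0003 0.003 0.002 0; -0.0003 0.003 0.003 0; -0.0003 0.002 0.004 0; -0.0002 0.002 0.004 0; -0.0002 0.002 0.004 0; 0 0 0 0"

```text
t: 4.35
eef_pos: [0.5061, 0.0382, 0.0909]
tool_rot: [0.0, 0.665, 0.747, 0.001]
contact_force: [0.2, 0.3, -0.1]
gripper_width: -0.003
```

```bash
python3 - <<'E'
from station import bot
import cv2
o=bot.get_obs(); print(o['t'],o['eef_pos'],o['contact_force'])
a=bot.read_camera("side")[150:310,200:410,::-1];b=bot.read_camera("wrist")[:,:,::-1]
a=cv2.resize(a,(504,384),interpolation=cv2.INTER_CUBIC)
cv2.imwrite('pics/e.png',cv2.resize(cv2.hconcat([a[:,100:],b[:,130:]]),None,fx=1,fy=1))
E
```

```text
4.35 [0.50608882 0.03824765 0.09085842] [ 0.24181883  0.34124664 -0.07825482]
```

View pics/e.png

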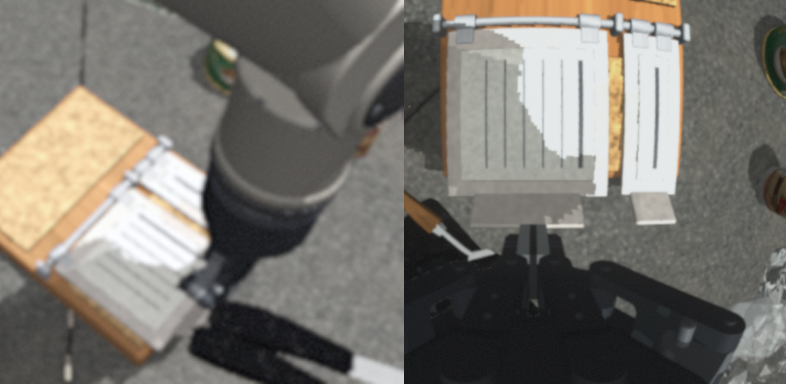

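```bash
cat >> h.py <<'E'
def projf(c,p):
    T=c['camera_from_world'];q=T[:3,:3]@np.asarray(p)+T[:3,3]
    th=np.arctan2(np.hypot(q[0],q[1]),q[2]);r=np.hypot(q[0],q[1])
    return np.array([c['cx']+c['fx']*th*q[0]/r,c['cy']+c['fx']*th*q[1]/r])
psi=.113
ex=np.array([np.cos(psi),np.sin(psi),0]);ey=np.array([-np.sin(psi),np.cos(psi),0]);ez=np.array([0,0,1.])
C=np.array([.515,.167,0])
def leafpt(a,xl,r,h): # local
    y=-r*np.cos(a)+h*np.sin(a); z=.034+r*np.sin(a)+h*np.cos(a)
    return C+xl*ex+y*ey+z*ez
E
python3 - <<'E'
from station import bot
from h import *
c=bot.calibration('wrist');o=bot.get_obs();p=o['eef_pos']
print('cam',-c['camera_from_world'][:3,:3].T@c['camera_from_world'][:3,3],p)
for s in(11,-11):
  for z in (.022,0,-.03): print('finger',s,z,projf(c,p+s/1000*ey-z*ez).round(0))
for a in(.0,.05,.12,.2,.3): print(a,[projf(c,leafpt(a,x,r,h)).round(0) for x,r,h in((-62,.133,.02),(8,.133,.02),(-80,.118,0),(26,.118,0)) for x in [x/1000]])
E
```

```text
cam [0.49879274 0.10319838 0.23297345] [0.50567182 0.03781152 0.09020963]
finger 11 0.022 [257. 208.]
finger 11 0 [257. 222.]
finger 11 -0.03 [257. 247.]
finger -11 0.022 [257. 242.]
finger -11 0 [257. 259.]
finger -11 -0.03 [257. 290.]
0.0 [array([199., 225.]), array([306., 225.]), array([179., 195.]), array([328., 195.])]
0.05 [array([197., 227.]), array([308., 228.]), array([176., 197.]), array([330., 197.])]
0.12 [array([194., 230.]), array([310., 230.]), array([173., 199.]), array([333., 200.])]
0.2 [array([190., 231.]), array([314., 232.]), array([169., 201.]), array([336., 201.])]
0.3 [array([184., 231.]), array([318., 231.]), array([163., 202.]), array([341., 202.])]
```

```bash
python3 - <<'E'
from station import bot
import cv2
a=bot.read_camera("side")[225:310,230:350,::-1];b=bot.read_camera("wrist")[165:310,170:350,::-1]
cv2.imwrite('pics/f1.png',cv2.resize(a,None,fx=6.5,fy=6.5,interpolation=cv2.INTER_CUBIC))
cv2.imwrite('pics/f2.png',cv2.resize(b,None,fx=4,fy=4,interpolation=cv2.INTER_CUBIC))
E
```

```text
(no output)
```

View pics/f1.png

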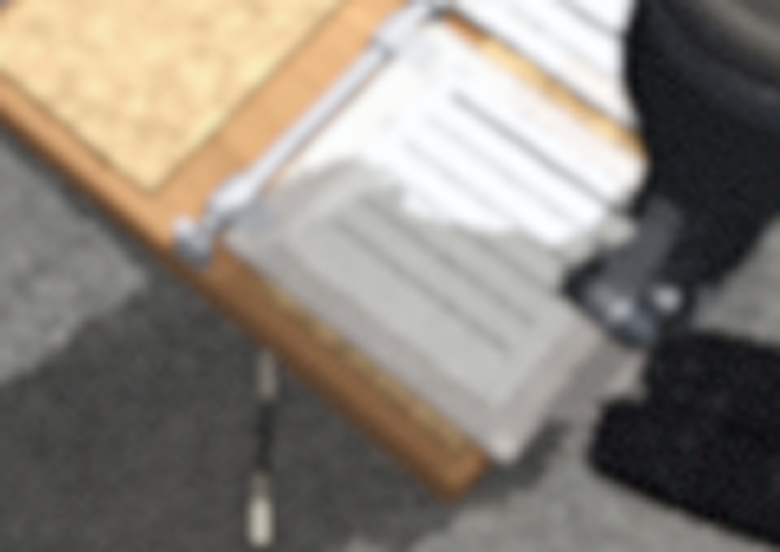

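View pics/f2.png

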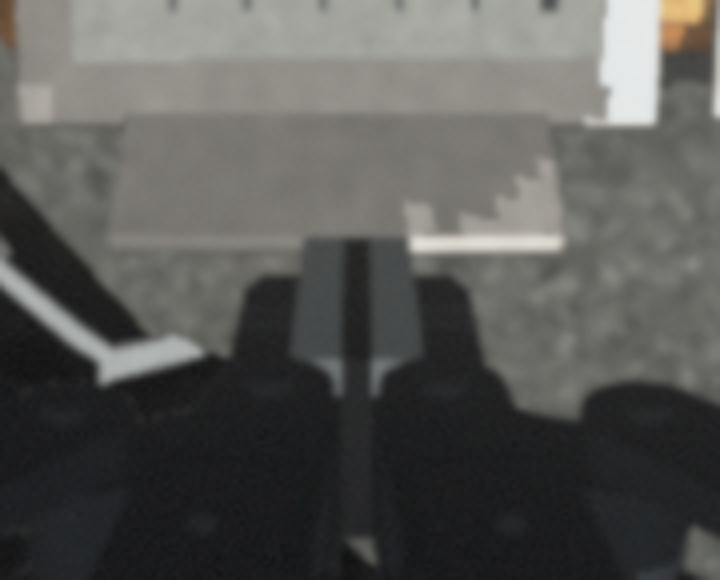

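```bash
python3 - <<'E'
from station import bot
from h import *
c=bot.calibration('side');w=bot.calibration('wrist');o=bot.get_obs();p=o['eef_pos'];print(p)
f=lambda q:((proj(c,q)-[230,225]+.5)*6.5-.5).round(0)
g=lambda q:((projf(w,q)-[170,165]+.5)*4-.5).round(0)
for s in(11,4,0,-11):
  for x in (-14,-7,7,14):
    print(s,x,[(z,f(p+s/1000*ey+x/1000*ex-z*ez),g(p+s/1000*ey+x/1000*ex-z*ez)) for z in (.022,.01,-.01)])
for a in(0.05,.12): print([f(leafpt(a,x,.133,.02)) for x in(-.062,.008)],[f(leafpt(a,x,.118,0)) for x in(-.08,.026)])
E
```

```text
[0.50538124 0.03760137 0.0898673 ]
11 -14 [(0.022, array([603., 333.]), array([255., 174.])), (0.01, array([609., 317.]), array([248., 201.])), (-0.01, array([619., 289.]), array([234., 257.]))]
11 -7 [(0.022, array([617., 316.]), array([303., 174.])), (0.01, array([623., 300.]), array([299., 201.])), (-0.01, array([634., 272.]), array([291., 257.]))]
11 7 [(0.022, array([645., 283.]), array([398., 174.])), (0.01, array([651., 267.]), array([401., 202.])), (-0.01, array([663., 238.]), array([408., 257.]))]
11 14 [(0.022, array([658., 267.]), array([446., 174.])), (0.01, array([665., 250.]), array([453., 201.])), (-0.01, array([677., 221.]), array([465., 257.]))]
4 -14 [(0.022, array([622., 348.]), array([256., 218.])), (0.01, array([628., 332.]), array([249., 249.])), (-0.01, array([639., 304.]), array([236., 309.]))]
4 -7 [(0.022, array([636., 331.]), array([303., 219.])), (0.01, array([643., 315.]), array([300., 249.])), (-0.01, array([654., 287.]), array([292., 310.]))]
4 7 [(0.022, array([664., 298.]), array([398., 219.])), (0.01, array([671., 282.]), array([401., 249.])), (-0.01
[... 946 characters left out ...]
-0.01, array([683., 339.]), array([240., 415.]))]
-11 -7 [(0.022, array([678., 365.]), array([305., 311.])), (0.01, array([685., 349.]), array([301., 346.])), (-0.01, array([698., 321.]), array([295., 415.]))]
-11 7 [(0.022, array([706., 331.]), array([397., 311.])), (0.01, array([713., 315.]), array([399., 346.])), (-0.01, array([726., 287.]), array([404., 416.]))]
-11 14 [(0.022, array([720., 314.]), array([442., 311.])), (0.01, array([727., 298.]), array([448., 346.])), (-0.01, array([741., 270.]), array([459., 415.]))]
[array([593., 434.]), array([731., 268.])] [array([508., 472.]), array([714., 228.])]
[array([591., 418.]), array([731., 251.])] [array([510., 461.]), array([717., 215.])]
```

The leaf has hardly moved and the tip is now level with the tab's edge. I'll back out, go lower, and press further in.

drive_tool --increments "0.0006 -0.006 0 0; 0.0006 -0.006 0 0; 0 0 -0.01 0; 0 0 -0.01 0; 0 0 -0.005 0; -0.0005 0.005 0 0; -0.0005 0.005 0 0; -0.0003 0.003 0 0; -0.0003 0.003 0 0; 0 0 0 0"

```text
t: 5.38
eef_pos: [0.5048, 0.0429, 0.0645]
tool_rot: [-0.0, 0.665, 0.747, -0.0]
contact_force: [-0.5, 0.1, 0.1]
gripper_width: -0.003
```

```bash
cat > look.py <<'E'
import sys,cv2
from station import bot
o=bot.get_obs(); print(o['t'],o['eef_pos'].round(4),o['contact_force'].round(1))
a=bot.read_camera("side")[180:310,215:365,::-1];b=bot.read_camera("wrist")[100:330,120:400,::-1]
a=cv2.resize(a,(442,383),interpolation=cv2.INTER_CUBIC);b=cv2.resize(b,(350,383)) if 0 else cv2.resize(b,(358,294),interpolation=cv2.INTER_CUBIC)
b=cv2.copyMakeBorder(b,0,383-294,0,0,cv2.BORDER_CONSTANT)
cv2.imwrite(sys.argv[1],cv2.hconcat([a,b]))
E
python3 look.py pics/g.png
```

```text
5.3833 [0.5048 0.0429 0.0645] [-0.5  0.1  0.1]
```

View pics/g.png

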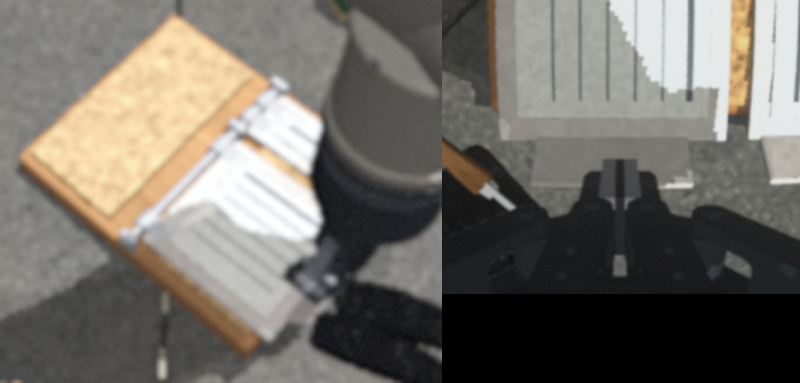

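```bash
python3 - <<'E'
from station import bot
from h import *
c=bot.calibration('wrist');o=bot.get_obs();p=o['eef_pos']
for a in(.0,.05,.1,.15,.2,.3,.4): print(a,[projf(c,leafpt(a,x,r,h)).round(0).tolist() for x,r,h in((-.062,.133,.02),(.008,.133,.02),(-.08,.118,0.002),(.026,.118,0.002))])
E
python3 - <<'E'
import cv2
from station import bot
b=bot.read_camera("wrist")[165:265,150:360,::-1]
cv2.imwrite('pics/h.png',cv2.resize(b,None,fx=3.8,fy=3.8,interpolation=cv2.INTER_CUBIC))
E
```

```text
0.0 [[192.0, 248.0], [313.0, 249.0], [169.0, 213.0], [337.0, 214.0]]
0.05 [[189.0, 251.0], [315.0, 252.0], [166.0, 216.0], [340.0, 217.0]]
0.1 [[187.0, 254.0], [317.0, 255.0], [163.0, 219.0], [342.0, 219.0]]
0.15 [[184.0, 257.0], [319.0, 258.0], [160.0, 221.0], [345.0, 221.0]]
0.2 [[180.0, 259.0], [322.0, 260.0], [157.0, 222.0], [348.0, 223.0]]
0.3 [[173.0, 262.0], [329.0, 262.0], [149.0, 225.0], [355.0, 225.0]]
0.4 [[164.0, 261.0], [336.0, 262.0], [141.0, 225.0], [362.0, 226.0]]
```

View pics/h.png

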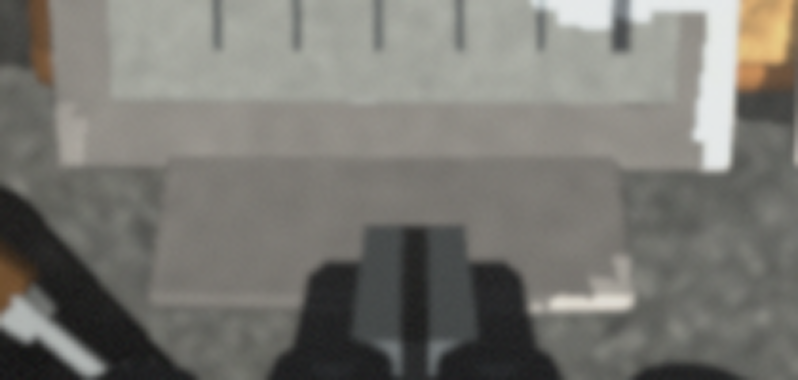

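```bash
python3 - <<'E'
import cv2,numpy as np
from station import bot
a=cv2.imread('pics/a_side.png');o=bot.get_obs();print(o['contact_force'],o['joint_torque'].round(2))
b=bot.read_camera('side')[:,:,::-1]
t=bot.read_camera('top')[:,:,::-1];t0=cv2.imread('pics/a_top.png')
for (r,x0,y0,w,h) in [('corkL',220,185,60,60),('spine',255,225,45,40),('mugref',100,165,60,60)]:
    A=cv2.cvtColor(a[y0:y0+h,x0:x0+w],6).astype(np.float32);B=cv2.cvtColor(np.ascontiguousarray(b[y0:y0+h,x0:x0+w]),6).astype(np.float32)
    print(r,cv2.phaseCorrelate(A,B,cv2.createHanningWindow((w,h),cv2.CV_32F)))
m=np.hstack([a[180:305,215:365],b[180:305,215:365]]);cv2.imwrite('pics/i.png',cv2.resize(m,None,fx=2.6,fy=2.6,interpolation=2))
cv2.imwrite('pics/i_top.png',cv2.resize(np.ascontiguousarray(t[150:290,230:400]),None,fx=4,fy=4,interpolation=2))
E
```

```text
[ 0.58627913  0.97266796 -0.28977151] [-1.800e-01 -4.482e+01  5.930e+00 -1.731e+01 -1.000e-02  0.000e+00
 -0.000e+00]
corkL ((-0.4713668665388795, -0.7047778944122705), 1.0803426668379041)
spine ((-0.1936414646375475, -0.5786795314408089), 0.9711135239071316)
mugref ((-0.06683441146979163, -0.009715334648291218), 0.8828984700308906)
```

View pics/i.png

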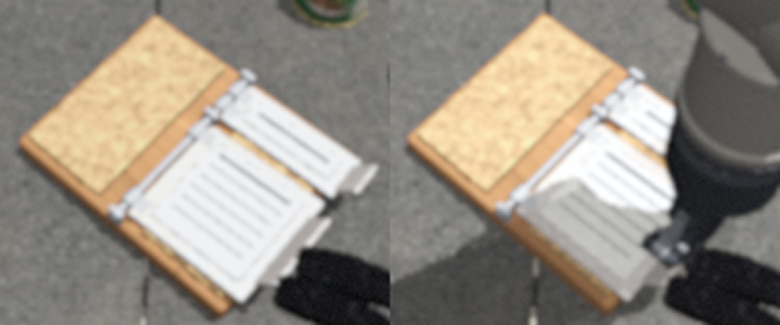

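View pics/i_top.png

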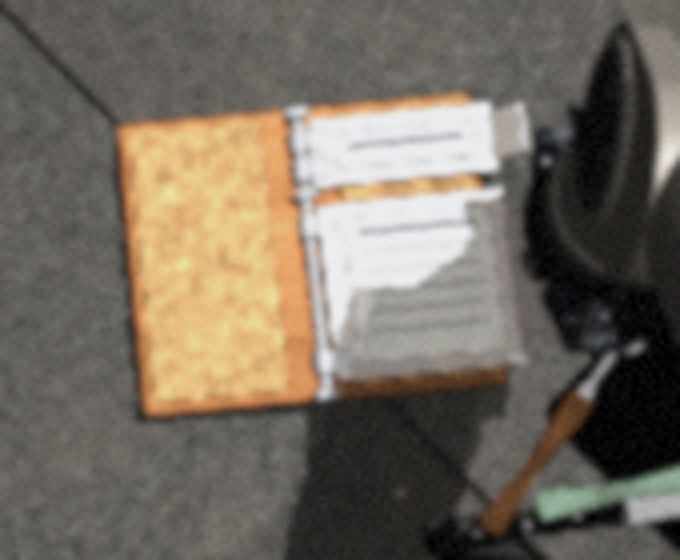

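```bash
python3 - <<'E'
import cv2
from station import bot
from h import *
c=bot.calibration('side');p=np.array([.5086,.0081,.2328])
a=cv2.imread('pics/c_side.png')[190:270,340:440]
a=cv2.resize(a,None,fx=7,fy=7,interpolation=2)
for z,col in((.022,(0,0,255)),(0,(0,255,0)),(-.03,(255,0,0))):
  pts=[(proj(c,p+s*ey+x*ex-z*ez)-[340,190]+.5)*7-.5 for s,x in((.011,-.0145),(.011,.0145),(-.011,.0145),(-.011,-.0145))]
  cv2.polylines(a,[np.int32(pts)],True,col,1)
cv2.imwrite('pics/j.png',a)
E
```

```text
(no output)
```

View pics/j.png

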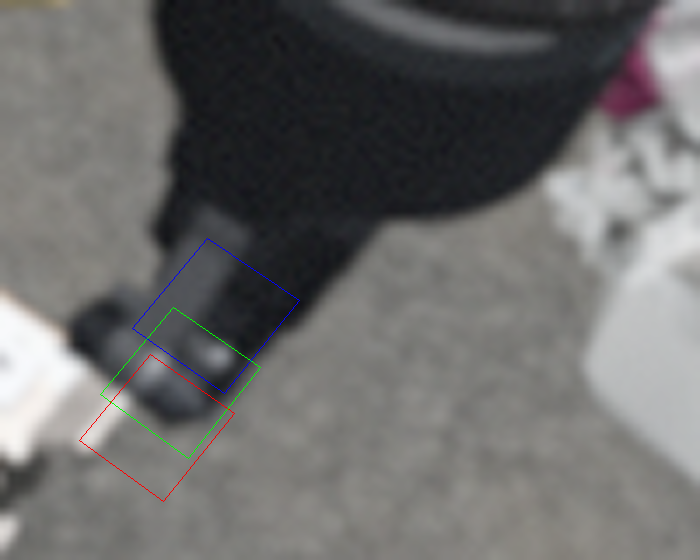

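```bash
python3 - <<'E'
from station import bot
print(bot.finger_overhang, [x for x in dir(bot) if not x.startswith('_')])
E
```

```text
0.022 ['PlanningError', 'calibration', 'finger_overhang', 'get_obs', 'hand_in', 'read_camera']
```

The pictures from both cameras put the visible fingertips near TCP height, so the tip was riding over the tab. The stand may have crept about 2 mm. I'll lift, back out and go much lower.

drive_tool --increments "0 0 0.01 0; 0 0 0.015 0; 0.0015 -0.013 0.005 0; 0.0015 -0.013 0 0; 0.0017 -0.015 0 0; 0 0 -0.015 0; 0 0 -0.015 0; 0 0 -0.012 0; 0 0 -0.008 0; 0 0 0 0; 0 0 0 0"

```text
t: 6.55
eef_pos: [0.5096, 0.0004, 0.0448]
tool_rot: [-0.0, 0.665, 0.747, -0.0]
contact_force: [-0.2, 0.4, -0.6]
gripper_width: 0.003
```

```bash
python3 look.py pics/k.png
```

```text
6.55 [5.096e-01 4.000e-04 4.480e-02] [-0.2  0.4 -0.6]
```

View pics/k.png

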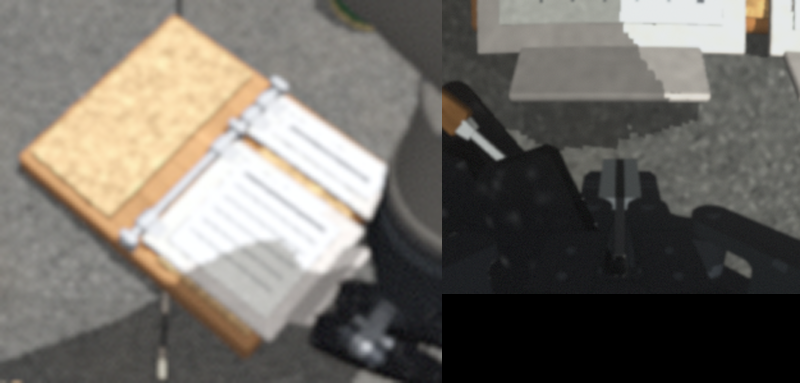

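drive_tool --increments "0.004 0.001 0 0; 0.004 0.001 0 0; -0.0006 0.006 0 0; -0.0006 0.006 0 0; -0.0005 0.005 0 0; -0.0003 0.003 0 0; -0.0003 0.003 0 0; 0 0 0 0"

```text
t: 7.32
eef_pos: [0.5153, 0.0263, 0.0449]
tool_rot: [-0.0, 0.665, 0.747, -0.0]
contact_force: [0.8, 0.4, 0.2]
gripper_width: -0.001
```

```bash
python3 look.py pics/l.png
```

```text
7.3167 [0.5153 0.0263 0.0449] [0.8 0.4 0.2]
```

View pics/l.png

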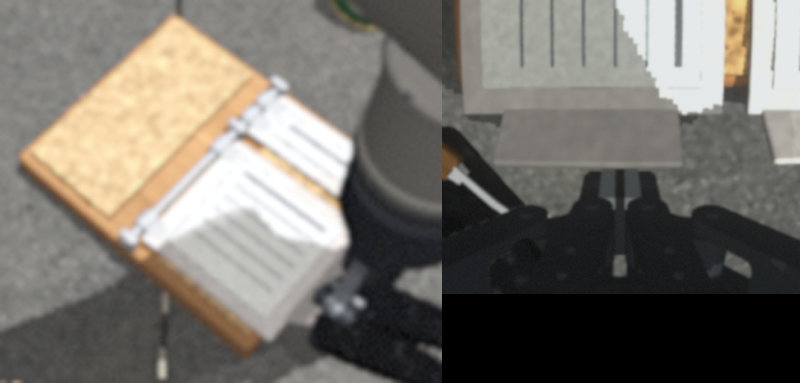

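The tip is now hidden under the tab's edge, as wanted. I start the arc upward.

drive_tool --increments "-0.0002 0.002 0.001 0; -0.0002 0.002 0.003 0; -0.0002 0.002 0.004 0; -0.0002 0.002 0.004 0; -0.0002 0.002 0.004 0; -0.0002 0.002 0.004 0; 0 0 0 0"

```text
t: 8.0
eef_pos: [0.5146, 0.0343, 0.0659]
tool_rot: [0.001, 0.666, 0.746, -0.001]
contact_force: [-0.5, -9.9, 3.8]
gripper_width: 0.002
```

```bash
python3 look.py pics/m.png
```

```text
8.0 [0.5146 0.0343 0.0659] [-0.5 -9.9  3.8]
```

View pics/m.png

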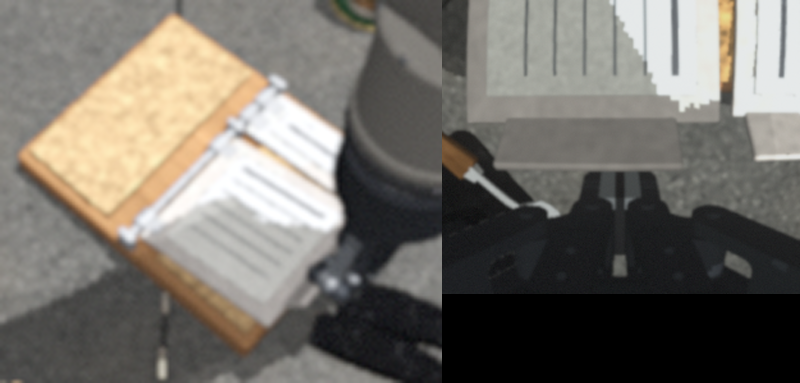

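```bash
cat > chk.py <<'E'
import cv2,numpy as np
from station import bot
from h import *
a=cv2.imread('pics/a_side.png');b=bot.read_camera('side')[:,:,::-1];o=bot.get_obs()
for (r,x0,y0,w,h) in [('corkL',220,185,60,60)]:
    A=cv2.cvtColor(a[y0:y0+h,x0:x0+w],6).astype(np.float32);B=cv2.cvtColor(np.ascontiguousarray(b[y0:y0+h,x0:x0+w]),6).astype(np.float32)
    (dx,dy),q=cv2.phaseCorrelate(A,B,cv2.createHanningWindow((w,h),cv2.CV_32F))
    c=bot.calibration('side'); print('stand shift mm',((onz(c,255+dx,220+dy,.026)-onz(c,255,220,.026))*1000).round(1),round(q,2))
print(o['t'],o['eef_pos'].round(4),o['contact_force'].round(1),'out',-np.dot(o['eef_pos']-C,ey).round(4))
E
python3 chk.py
```

```text
stand shift mm [0.6 3.4 0. ] 1.05
8.15 [0.5146 0.0341 0.0655] [-0.2 -9.6  4.6] out 0.132
```

The force shows the tab rising faster than the finger, so friction is holding it back. I'll go mostly up now.

drive_tool --increments "0 0 0.004 0; 0 0 0.004 0; 0 0 0.004 0; 0 0 0.004 0; 0 0 0 0"

```text
t: 8.57
eef_pos: [0.5146, 0.0381, 0.0817]
tool_rot: [0.0, 0.665, 0.747, 0.0]
contact_force: [-1.0, -1.8, 0.6]
gripper_width: 0.0
```

```bash
python3 chk.py; python3 look.py pics/n.png
```

```text
stand shift mm [ 0.7  3.4 -0. ] 1.0
8.6167 [0.5146 0.038  0.0814] [-0.6 -1.1  1.3] out 0.1281
8.6167 [0.5146 0.038  0.0814] [-0.6 -1.1  1.3]
```

View pics/n.png

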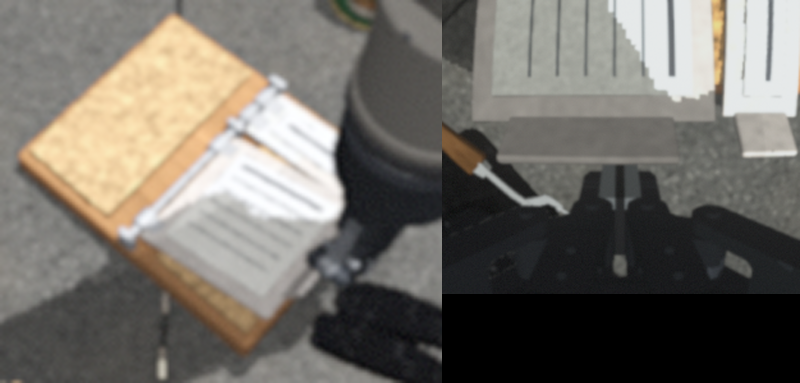

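```bash
sed -i 's/C=np.array(\[.515,.167,0\])/C=np.array([.5155,.170,0])/' h.py; python3 - <<'E'
from station import bot
from h import *
c=bot.calibration('wrist')
U=lambda x,y:(120+(x-442)/1.279,100+y/1.279)
print('obs',np.round([U(496,160),U(678,160),U(474,120),U(714,120)],0).tolist())
for a in(.05,.1,.15,.2,.25,.3,.4): print(a,[projf(c,leafpt(a,x,r,h)).round(0).tolist() for x,r,h in((-.062,.133,.02),(.008,.133,.02),(-.08,.118,0.002),(.026,.118,0.002))])
E
```

```text
obs [[162.0, 225.0], [305.0, 225.0], [145.0, 194.0], [333.0, 194.0]]
0.05 [[181.0, 227.0], [297.0, 228.0], [160.0, 196.0], [322.0, 196.0]]
0.1 [[178.0, 229.0], [299.0, 230.0], [157.0, 198.0], [324.0, 198.0]]
0.15 [[175.0, 230.0], [301.0, 231.0], [154.0, 199.0], [326.0, 199.0]]
0.2 [[172.0, 231.0], [302.0, 232.0], [151.0, 200.0], [328.0, 200.0]]
0.25 [[168.0, 231.0], [304.0, 232.0], [148.0, 200.0], [331.0, 201.0]]
0.3 [[164.0, 231.0], [306.0, 232.0], [144.0, 200.0], [333.0, 201.0]]
0.4 [[155.0, 228.0], [311.0, 229.0], [136.0, 199.0], [339.0, 199.0]]
```

Leaf is at about 0.30 rad with little force. I continue the arc.

drive_tool --increments "-0.0003 0.003 0.005 0; -0.0003 0.003 0.005 0; -0.0004 0.004 0.005 0; -0.0004 0.004 0.005 0; -0.0004 0.004 0.005 0; -0.0005 0.004 0.004 0; -0.0005 0.004 0.003 0; -0.0005 0.004 0.002 0; 0 0 0 0"

```text
t: 9.47
eef_pos: [0.5123, 0.0652, 0.1167]
tool_rot: [0.002, 0.666, 0.746, 0.0]
contact_force: [1.0, -7.0, 5.3]
gripper_width: -0.006
```

```bash
python3 chk.py; python3 look.py pics/o.png
```

```text
stand shift mm [0.9 3.3 0. ] 0.96
9.5167 [0.5122 0.0659 0.1165] [ 1.4 -6.8  5.1] out 0.1031
9.5167 [0.5122 0.0659 0.1165] [ 1.4 -6.8  5.1]
```

View pics/o.png

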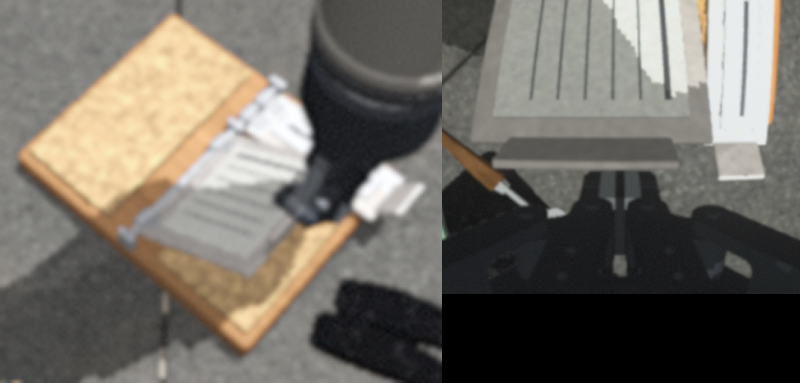

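drive_tool --increments "-0.0004 0.004 0 0; -0.0004 0.004 0 0; -0.0004 0.004 0 0; -0.0005 0.004 0 0; -0.0005 0.004 0 0; -0.0005 0.004 0.001 0; -0.0005 0.004 0.001 0; -0.0005 0.004 0.001 0; -0.0005 0.004 0.001 0; -0.0005 0.004 0.001 0; -0.0005 0.004 0.001 0; 0 0 0 0"

```text
t: 10.62
eef_pos: [0.5103, 0.0946, 0.1278]
tool_rot: [0.007, 0.671, 0.742, -0.003]
contact_force: [-11.0, -50.4, 67.9]
gripper_width: 0.001
```

```bash
python3 chk.py; python3 look.py pics/p.png
```

```text
stand shift mm [0.8 3.5 0. ] 0.79
10.6667 [0.5103 0.0946 0.1277] [-11.3 -49.9  68.6] out 0.0743
10.6667 [0.5103 0.0946 0.1277] [-11.3 -49.9  68.6]
```

View pics/p.png

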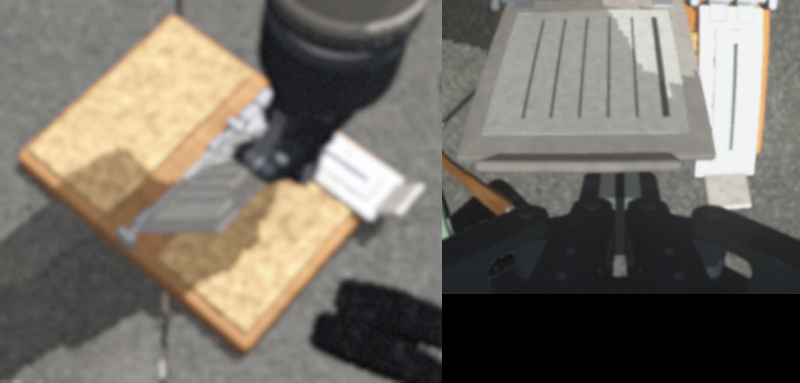

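The force is large: the tab's edge has climbed into a ledge on the finger. I release it by going back and up.

drive_tool --increments "0.0005 -0.006 0.004 0; 0.0005 -0.006 0.006 0; 0 -0.003 0.006 0; 0 0 0 0"

```text
t: 11.1
eef_pos: [0.5071, 0.0973, 0.1381]
tool_rot: [-0.0, 0.665, 0.747, 0.001]
contact_force: [-0.1, 0.5, 0.1]
gripper_width: 0.005
```

```bash
python3 chk.py; python3 look.py pics/q.png
```

```text
stand shift mm [0.7 3.7 0. ] 0.77
11.15 [0.5069 0.0978 0.1375] [ 1.  -4.9  7.3] out 0.0708
11.15 [0.5069 0.0978 0.1375] [ 1.  -4.9  7.3]
```

View pics/q.png

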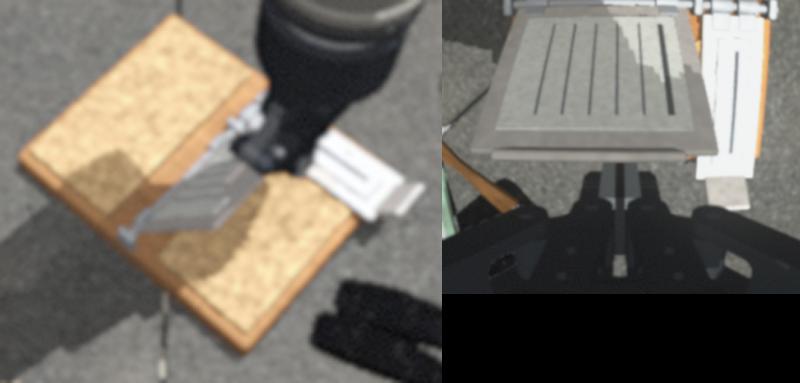

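```bash
python3 - <<'E'
from station import bot
from h import *
c=bot.calibration('wrist');p=bot.get_obs()['eef_pos'];print(p)
U=lambda x,y:(120+(x-442)/1.279,100+y/1.279)
print('obs',np.round([U(472,152),U(718,155)],0).tolist())
for a in(.7,.8,.9,1,1.1,1.2): print(a,[projf(c,leafpt(a,x,r,h)).round(0).tolist() for x,r,h in((-.08,.118,0.0),(.026,.118,0.0),(-.062,.133,.02),(.008,.133,.02))],[(leafpt(a,0,r,h)-C)@ey for r,h in((.118,0),(.133,.02))],[leafpt(a,0,r,h)[2] for r,h in((.118,0),(.133,.02))])
E
```

```text
[0.50688215 0.09749894 0.13696286]
obs [[143.0, 219.0], [336.0, 221.0]]
0.7 [[161.0, 248.0], [324.0, 250.0], [178.0, 266.0], [301.0, 268.0]] [np.float64(-0.09025137809956964), np.float64(-0.08883965716408317)] [np.float64(0.11001768709404754), np.float64(0.1349777961483027)]
0.8 [[155.0, 243.0], [327.0, 244.0], [172.0, 257.0], [305.0, 258.0]] [np.float64(-0.08221139170296551), np.float64(-0.07831487052518254)] [np.float64(0.11864801872614368), np.float64(0.14334249427657983)]
0.9 [[150.0, 235.0], [332.0, 236.0], [165.0, 243.0], [308.0, 245.0]] [np.float64(-0.07334997625593839), np.float64(-0.06700758758744871)] [np.float64(0.12643257533604305), np.float64(0.15061467834586859)]
1 [[144.0, 224.0], [336.0, 225.0], [159.0, 225.0], [312.0, 227.0]] [np.float64(-0.06375567209244049), np.float64(-0.055030786984304664)] [np.float64(0.1332935762073318), np.float64(0.15672168709681306)]
1.1 [[137.0, 210.0], [340.0, 211.0], [153.0, 203.0], [316.0, 203.0]] [np.float64(-0.05352434232821813), np.float64(-0.04250413694837307)] [np.float64(0.1391624684872494), np.float64(0.16160250131668247)]
1.2 [[132.0, 192.0], [345.0, 193.0], [147.0, 175.0], [319.0, 175.0]] [np.float64(-0.0427582150282475), np.float64(-0.029552799626053054)] [np.float64(0.1439806121441327), np.float64(0.16520835352317456)]
```

drive_tool --increments "0 0 0.003 0; -0.0004 0.0035 0.003 0; -0.0004 0.0035 0.003 0; -0.0004 0.0035 0.003 0; -0.0004 0.0035 0.002 0; -0.0004 0.0035 0.002 0; -0.0004 0.0035 0.001 0; 0 0 0 0"

```text
t: 11.92
eef_pos: [0.5044, 0.1186, 0.1543]
tool_rot: [-0.0, 0.665, 0.747, 0.0]
contact_force: [-0.0, -0.2, 0.4]
gripper_width: 0.003
```

```bash
python3 chk.py; python3 look.py pics/r.png
```

```text
stand shift mm [1.1 3.2 0. ] 0.7
11.9667 [0.5045 0.1184 0.1541] [ 1.3 -0.3  0.3] out 0.05
11.9667 [0.5045 0.1184 0.1541] [ 1.3 -0.3  0.3]
```

View pics/r.png

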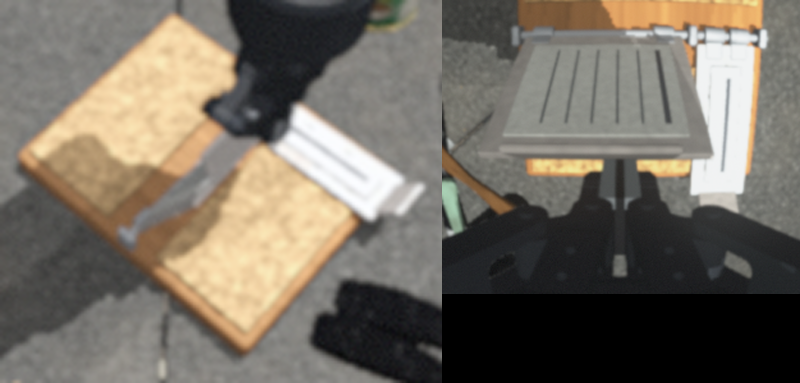

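drive_tool --increments "0.0002 -0.002 -0.004 0; 0 0 -0.004 0; 0 0 -0.004 0; -0.0004 0.004 0 0; -0.0004 0.004 0 0; -0.0004 0.004 0 0; -0.0004 0.004 0 0; -0.0004 0.004 0.001 0; -0.0004 0.004 0.001 0; 0 0 0 0"

```text
t: 12.9
eef_pos: [0.5035, 0.1392, 0.1451]
tool_rot: [0.001, 0.666, 0.746, 0.001]
contact_force: [0.4, -0.7, 0.7]
gripper_width: 0.0
```

```bash
python3 chk.py; python3 look.py pics/s.png
```

```text
stand shift mm [ 0.1  2.3 -0. ] 0.6
12.95 [0.5029 0.1393 0.1443] [ 0.7 -0.6 -0.4] out 0.0291
12.95 [0.5029 0.1393 0.1443] [ 0.7 -0.6 -0.4]
```

View pics/s.png

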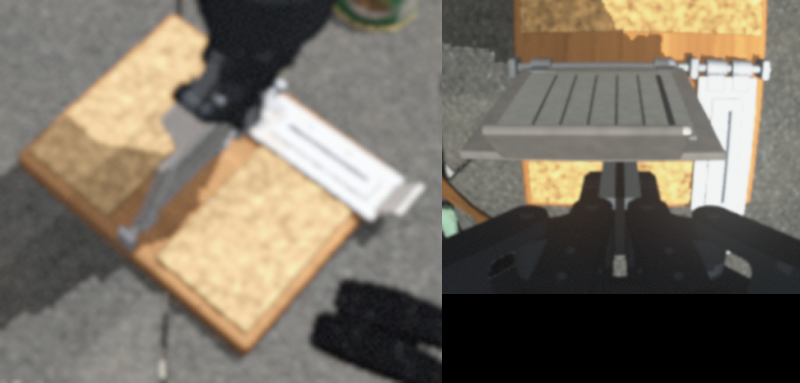

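drive_tool --increments "-0.0004 0.004 0 0; -0.0004 0.004 0 0; -0.0004 0.004 0 0; -0.0004 0.004 0 0; -0.0004 0.004 0 0; -0.0004 0.004 0 0; -0.0004 0.004 0 0; -0.0004 0.004 0 0; -0.0004 0.004 0 0; -0.0004 0.004 0 0; 0 0 0 0"

```text
t: 13.97
eef_pos: [0.4981, 0.1809, 0.1439]
tool_rot: [-0.0, 0.665, 0.747, 0.0]
contact_force: [0.5, -0.4, -0.1]
gripper_width: 0.002
```

```bash
python3 chk.py; python3 look.py pics/t.png
```

```text
stand shift mm [3.3 3.3 0. ] 0.28
14.0167 [0.4982 0.1805 0.144 ] [0.3 0.5 0.6] out -0.0124
14.0167 [0.4982 0.1805 0.144 ] [0.3 0.5 0.6]
```

View pics/t.png

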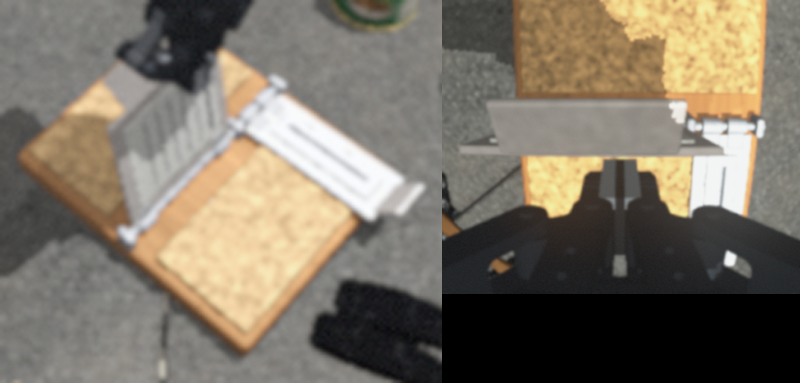

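The leaf is past upright at about 1.75 rad. Next I follow the descending arc on the left side.

drive_tool --increments "-0.0004 0.004 -0.001 0; -0.0004 0.004 -0.001 0; -0.0004 0.004 -0.001 0; -0.0004 0.004 -0.001 0; -0.0004 0.004 -0.0015 0; -0.0004 0.004 -0.0015 0; -0.0004 0.004 -0.002 0; -0.0004 0.004 -0.002 0; -0.0005 0.004 -0.0025 0; -0.0005 0.004 -0.003 0; 0 0 0 0"

```text
t: 15.03
eef_pos: [0.4935, 0.2208, 0.1267]
tool_rot: [-0.0, 0.665, 0.747, -0.0]
contact_force: [-1.4, -0.4, 0.3]
gripper_width: -0.0
```

```bash
python3 chk.py; python3 look.py pics/u.png
```

```text
stand shift mm [ 0.  -0.3  0. ] 0.18
15.0833 [0.4936 0.2202 0.1269] [-0.  -0.8 -0.1] out -0.0524
15.0833 [0.4936 0.2202 0.1269] [-0.  -0.8 -0.1]
```

View pics/u.png

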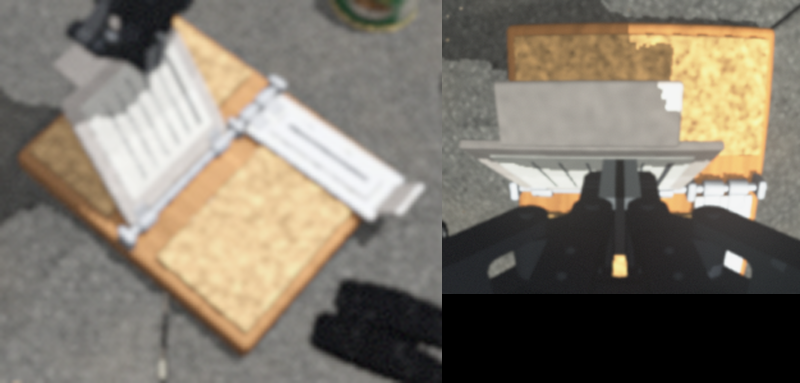

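drive_tool --increments "-0.0004 0.004 -0.003 0; -0.0004 0.004 -0.003 0; -0.0004 0.0035 -0.0035 0; -0.0004 0.0035 -0.004 0; -0.0003 0.003 -0.004 0; -0.0003 0.003 -0.004 0; -0.0003 0.0025 -0.004 0; -0.0003 0.0025 -0.004 0; -0.0002 0.002 -0.004 0; 0 0 0 0"

```text
t: 16.02
eef_pos: [0.4904, 0.248, 0.093]
tool_rot: [-0.0, 0.665, 0.747, -0.001]
contact_force: [-0.2, -0.0, -0.7]
gripper_width: 0.004
```

```bash
python3 chk.py; python3 look.py pics/v.png
```

```text
stand shift mm [ 17.7 -16.    0. ] 0.12
16.0667 [0.4906 0.2477 0.0933] [-0.1 -0.6 -0.3] out -0.08
16.0667 [0.4906 0.2477 0.0933] [-0.1 -0.6 -0.3]
```

View pics/v.png

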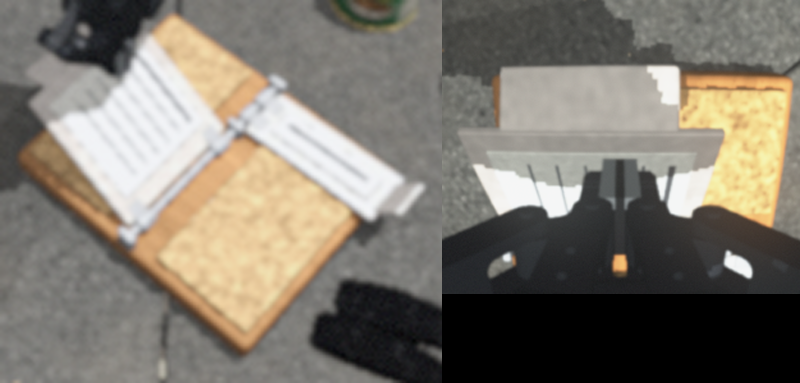

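drive_tool --increments "-0.0002 0.002 -0.004 0; -0.0002 0.002 -0.004 0; -0.0002 0.002 -0.004 0; -0.0001 0.001 -0.004 0; -0.0001 0.001 -0.004 0; 0 0.0005 -0.004 0; 0 0 -0.004 0; 0 0 0 0"

```text
t: 16.83
eef_pos: [0.4896, 0.2558, 0.0649]
tool_rot: [-0.0, 0.665, 0.747, -0.001]
contact_force: [0.2, 1.1, 1.3]
gripper_width: 0.005
```

```bash
python3 chk.py; python3 look.py pics/w.png
```

```text
stand shift mm [-10.6 -13.5  -0. ] 0.27
16.8833 [0.4898 0.2558 0.0653] [ 0.1 -0.3 -0.1] out -0.0881
16.8833 [0.4898 0.2558 0.0653] [ 0.1 -0.3 -0.1]
```

View pics/w.png

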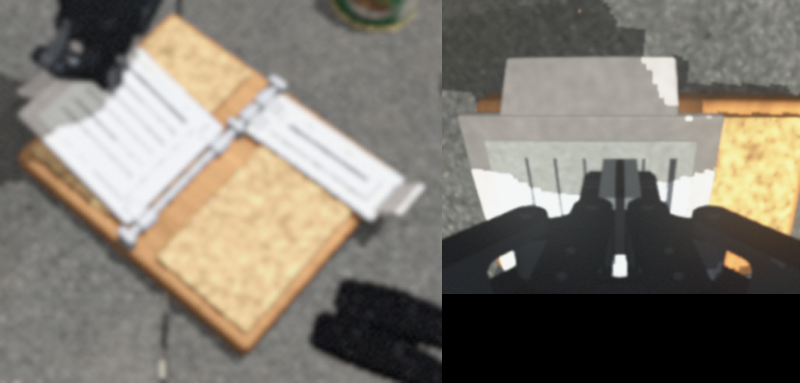

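drive_tool --increments "0 0 -0.003 0; 0 0 -0.003 0; 0 0 -0.003 0; 0 0 -0.003 0; 0 0 -0.002 0; 0 0 0 0"

```text
t: 17.48
eef_pos: [0.4899, 0.256, 0.0513]
tool_rot: [-0.0, 0.665, 0.747, -0.0]
contact_force: [0.4, 0.2, -0.0]
gripper_width: 0.003
```

drive_tool --increments "0 0 -0.002 0; 0 0 -0.002 0; 0 0 0 0"

```text
t: 17.73
eef_pos: [0.49, 0.2561, 0.0476]
tool_rot: [-0.0, 0.665, 0.747, -0.0]
contact_force: [-0.2, -0.1, 0.1]
gripper_width: -0.003
```

```bash
python3 chk.py; python3 look.py pics/x.png
```

```text
stand shift mm [ 4.8 -1.1  0. ] -0.02
17.7833 [0.4901 0.2561 0.0477] [ 0.2 -0.6  0.2] out -0.0884
17.7833 [0.4901 0.2561 0.0477] [ 0.2 -0.6  0.2]
```

View pics/x.png

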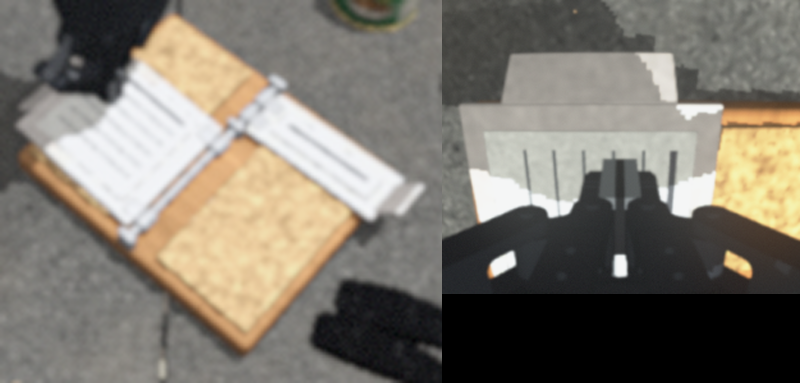

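Nearly flat, with no force on the rest yet. I continue down in small steps.

drive_tool --increments "0 0 -0.002 0; 0 0 -0.002 0; 0 0 -0.001 0; 0 0 0 0"

```text
t: 18.22
eef_pos: [0.4901, 0.2561, 0.0426]
tool_rot: [-0.0, 0.665, 0.747, -0.0]
contact_force: [0.2, -0.4, -0.7]
gripper_width: -0.003
```

drive_tool --increments "0 0 -0.0015 0; 0 0 -0.0015 0; 0 0 0 0"

```text
t: 18.47
eef_pos: [0.4901, 0.2561, 0.0396]
tool_rot: [-0.0, 0.665, 0.747, -0.0]
contact_force: [0.4, -0.4, 0.1]
gripper_width: 0.0
```

drive_tool --increments "0 0 -0.0015 0; 0 0 0 0"

```text
t: 18.63
eef_pos: [0.4901, 0.2561, 0.0382]
tool_rot: [0.0, 0.665, 0.747, -0.0]
contact_force: [-0.5, -0.1, -0.2]
gripper_width: 0.002
```

drive_tool --increments "0 0 -0.0015 0; 0 0 -0.0015 0; 0 0 0 0"

```text
t: 18.88
eef_pos: [0.4904, 0.2561, 0.0373]
tool_rot: [-0.001, 0.666, 0.746, 0.0]
contact_force: [-6.7, -2.4, 23.2]
gripper_width: -0.0
```

drive_tool --increments "0 0 -0.0015 0; 0 0 0 0"

```text
t: 19.05
eef_pos: [0.4905, 0.2562, 0.037]
tool_rot: [-0.001, 0.666, 0.746, 0.0]
contact_force: [-10.0, -3.7, 36.7]
gripper_width: 0.002
```

```bash
python3 look.py pics/y.png
```

```text
19.05 [0.4905 0.2562 0.037 ] [-10.   -3.7  36.7]
```

View pics/y.png

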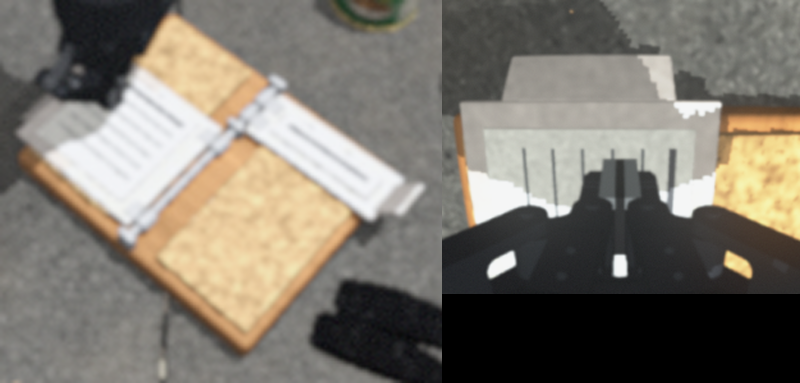

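It has reached the rest, with the force rising quickly. I lift off straight up.

drive_tool --increments "0 0 0.003 0; 0 0 0.006 0; 0 0 0.015 0; 0 0 0.02 0; 0 0 0.025 0; 0 0 0.025 0; 0 0 0.025 0; 0 0 0.025 0; 0 0 0.025 0; -0.005 -0.02 0.02 0; -0.005 -0.03 0.01 0; -0.005 -0.03 0 0"

```text
t: 20.15
eef_pos: [0.4763, 0.1764, 0.2353]
tool_rot: [0.001, 0.665, 0.747, 0.002]
contact_force: [1.1, 0.2, -0.1]
gripper_width: 0.004
```

drive_tool --increments "0 -0.035 0 0; 0 -0.035 0 0; 0 -0.035 0 0; 0 -0.035 0 0; 0 -0.035 0 0; 0 -0.035 0 0; 0 -0.03 0 0; 0 -0.02 0 0; 0 0 0 0; 0 0 0 0"

```text
t: 20.98
eef_pos: [0.4749, -0.0849, 0.2329]
tool_rot: [-0.0, 0.666, 0.746, -0.0]
contact_force: [-0.3, 0.4, -0.2]
gripper_width: 0.001
```

```bash
python3 - <<'E'
from station import bot
import cv2,numpy as np
o=bot.get_obs(); print(o['t'],o['eef_pos'],o['contact_force'])
for n in("side","top"): cv2.imwrite(f'pics/z_{n}.png',bot.read_camera(n)[:,:,::-1])
a=cv2.imread('pics/z_side.png')[180:305,215:365];b=cv2.imread('pics/z_top.png')[165:265,230:380]
cv2.imwrite('pics/z.png',np.vstack([cv2.resize(a,(360,300),interpolation=2)]) if 0 else np.hstack([cv2.resize(a,(400,333),interpolation=2),cv2.copyMakeBorder(cv2.resize(b,(400,267),interpolation=2),0,66,0,0,0)]))
E
```

```text
20.9833 [ 0.47488601 -0.0848973   0.23288747] [-0.3141443   0.38219792 -0.2355641 ]
```

View pics/z.png

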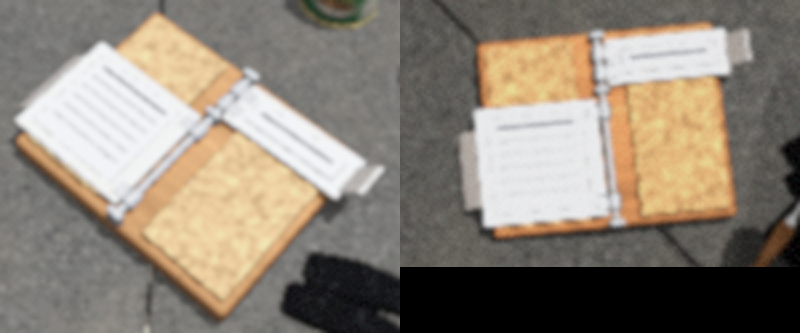

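View pics/z_top.png

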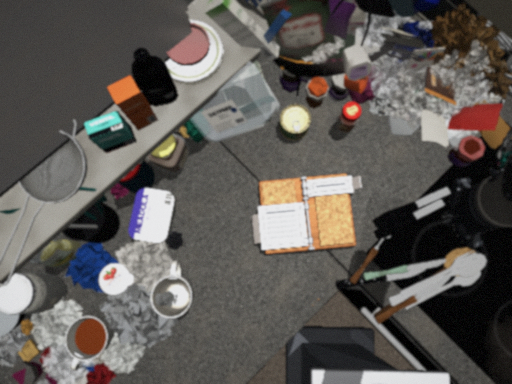

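```bash
python3 - <<'E'
from station import bot
import cv2,numpy as np
cv2.imwrite('pics/z1.png',cv2.resize(cv2.imread('pics/z_side.png')[185:270,210:300],None,fx=8,fy=7,interpolation=2) if 0 else cv2.resize(cv2.imread('pics/z_side.png')[190:265,210:300],None,fx=8,fy=8,interpolation=2))
cv2.imwrite('pics/z2.png',cv2.resize(cv2.imread('pics/z_top.png')[190:260,245:320],None,fx=8,fy=8,interpolation=2))
E
```

```text
(no output)
```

View pics/z1.png

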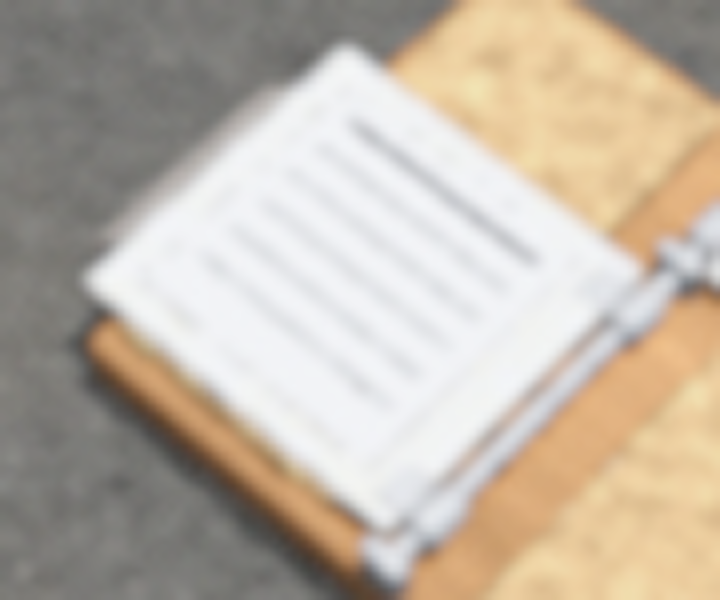

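View pics/z2.png

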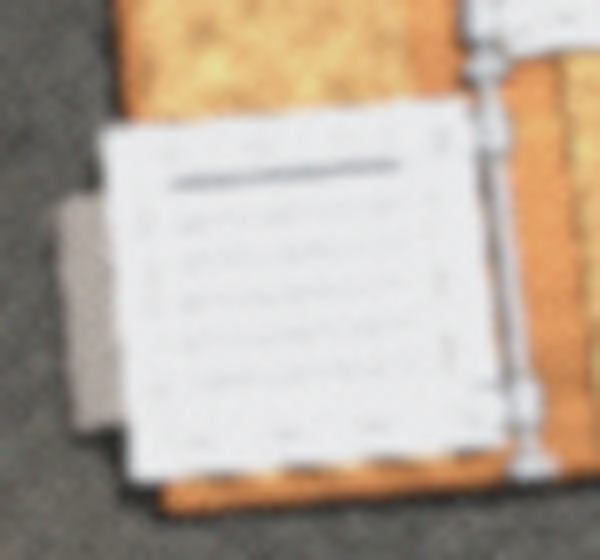

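```bash
python3 - <<'E'
from station import bot
from h import *
ct=bot.calibration('top');cs=bot.calibration('side')
S=lambda x,y:((x+.5)/8-.5+210,(y+.5)/8-.5+190)
T=lambda x,y:((x+.5)/8-.5+245,(y+.5)/8-.5+190)
P={}
for n,s,t in [('outF',(348,40),(103,130)),('outN',(85,285),(130,480)),('inF',(640,272),(470,97)),('inN',(385,527),(508,445)),('standNL',(92,348),(160,495)),('spineN',(385,555),(533,468))]:
    p,e=tri(ct,T(*t),cs,S(*s));P[n]=p;print(n,p.round(4),round(e,4))
print('slope',((P['outF']+P['outN']-P['inF']-P['inN'])[2]/2/.108).round(3), 'mid out',(P['outF']+P['outN'])/2)
E
```

```text
outF [0.5256 0.2911 0.0423] 0.0011
outN [0.4213 0.2812 0.0333] 0.0001
inF [0.5374 0.1811 0.0391] 0.001
inN [0.4334 0.1696 0.0408] 0.0002
standNL [0.417  0.2727 0.015 ] 0.0026
spineN [0.4267 0.1625 0.0447] 0.0008
slope -0.02 mid out [0.47344545 0.28613804 0.03778354]
```

```bash
python3 -c "
from station import bot
print(bot.get_obs()['contact_force'],bot.hand_in())"
```

```text
the job is handed in; nothing more can be done
[-0.40930775  1.0009555  -0.04411227] None
```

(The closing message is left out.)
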